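Even out two gift parcels on the shop's pan balance

TASK

Share the four gift boxes between the two pans of the wooden balance so that it comes to rest level. They look alike but weigh different amounts: use all four, each standing upright in a pan, without ever tipping one over, let go of everything, and leave the other things on the counter where they are.

Things in the scene. Friction and masses are not known exactly. Their poses are not given: they have to be found in the camera images.
- beam (a joint): angle of the balance beam about its own x axis (towards the back), rad; 0 is level, positive when the left (+y) pan is up, stops at +-0.045. Between the stops it turns by about 0.015 rad per 100 g of difference in load, so from about 300 g on it lies on the stop; it settles within about 1 s. The pans hang 200 mm either side of the pivot: each rises or sinks by at most 9 mm
- balance: the wooden balance; origin on the counter midway between the two pans, x towards the back (away from the robot), y towards the left pan, z up. Base board 150 by 150 mm, 18 mm high, centred at x = +35 mm; post 34 mm wide at x = 48 to 76 mm, 338 mm high; beam 22 mm thick at x = +30 mm, 315 mm up. When level the pan floors are 75 mm above the counter
- pan_left_floor (a point): centre of the left (+y) pan's floor (upper surface): a wooden tray, inside 118 mm (x) by 218 mm (y), lip 10 mm high, thin brass rods behind it at x = +64 mm, open to the robot. A linkage keeps it level while it rises and sinks with its beam end; where on it a box stands makes no difference. It starts with three of the boxes, side by side in y, about 32 mm apart
- pan_right_floor (a point): centre of the right (-y) pan's floor (upper surface): a wooden tray, inside 118 mm (x) by 218 mm (y), lip 10 mm high, thin brass rods behind it at x = +64 mm, open to the robot. A linkage keeps it level while it rises and sinks with its beam end; where on it a box stands makes no difference. It starts with one box, in its outer half
- pan_left_yoke (a point): centre of the underside of the wooden yoke board that hangs across the whole left pan, 199 mm above its floor and moving with it; 56 mm wide (x), 230 mm long (y), 14 mm thick, 22 mm behind the pan's centre. It bars a tool pointing straight down; a tool leaning back towards the robot passes in front of it
- pan_right_yoke (a point): centre of the underside of the wooden yoke board that hangs across the whole right pan, 199 mm above its floor and moving with it; 56 mm wide (x), 230 mm long (y), 14 mm thick, 22 mm behind the pan's centre. It bars a tool pointing straight down; a tool leaning back towards the robot passes in front of it
- gift_a_center (a point): cardboard gift box with a black band and ribbon, upright, 60 mm deep (its x) by 46 mm wide (its y) by 95 mm tall, closed and rigid; this point is its centre, 47.5 mm above its underside. All four look the same, but they weigh close to 100, 200, 300 and 400 g (one of each, within 3 percent); the outside does not show which is which
- gift_b_center (a point): cardboard gift box with a black band and ribbon, upright, 60 mm deep (its x) by 46 mm wide (its y) by 95 mm tall, closed and rigid; this point is its centre, 47.5 mm above its underside. All four look the same, but they weigh close to 100, 200, 300 and 400 g (one of each, within 3 percent); the outside does not show which is which
- gift_c_center (a point): cardboard gift box with a black band and ribbon, upright, 60 mm deep (its x) by 46 mm wide (its y) by 95 mm tall, closed and rigid; this point is its centre, 47.5 mm above its underside. All four look the same, but they weigh close to 100, 200, 300 and 400 g (one of each, within 3 percent); the outside does not show which is which
- gift_d_center (a point): cardboard gift box with a black band and ribbon, upright, 60 mm deep (its x) by 46 mm wide (its y) by 95 mm tall, closed and rigid; this point is its centre, 47.5 mm above its underside. All four look the same, but they weigh close to 100, 200, 300 and 400 g (one of each, within 3 percent); the outside does not show which is which
- spool_mid (a point): bystander: wooden ribbon spool, 52 mm diameter, 50 mm tall, standing on the balance's base board between the pans; this point is its centre
- punch_mid (a point): bystander: steel tag punch 110 by 50 mm, 60 mm tall, on the counter near the robot; this point is 20 mm above its underside
- stamp_mid (a point): bystander: wooden hand stamp 70 by 45 mm, 62 mm tall, on the counter near the robot; this point is 20 mm above its underside
- dish_in (a point): bystander: white ceramic dish 100 mm across, 35 mm tall, behind the balance; this point is the centre of its inner floor
- jar: bystander: jar 70 mm across, 85 mm tall, behind the balance; origin under its centre
- keepsake: bystander: dark wooden keepsake box 90 by 130 mm, 50 mm tall, behind the balance; origin under its centre

How it is judged:
By the outcome, as a careful person would: the job done as asked, in the order asked, and still so for the second after the job is handed in, with the robot touching nothing.
It also fails if it takes over 67 s, if anything falls off the work surface, if the arm or the gripper's body presses on something with over 40 N, if the wrist force passes 120 N, or if a joint passes its speed limit or range.

ROBOT

A 6-joint arm with a two-finger parallel gripper is mounted at the origin on the work surface. World frame = base frame: x ahead of the robot, y to its left, z up, the work surface at z = 0. Lengths are in mm, angles in rad, forces in N, time in s.
With the tool pointing down it reaches from about 350 to 875 mm from the base axis. Payload 4.2 kg.
Tool frame: the origin (TCP) lies at the very end of the fingers, on their centre line; the grasp point (between the pads) lies arm.tcp_to_grasp behind it (arm.tcp_to_grasp is the distance from the TCP to the grasp point, in mm); x points along the fingers, y is the direction in which the jaws open and shut, and the axes are right-handed (so a half turn about x gives the same grasp; the last joint's range is limited). The gripper opens to 85 mm and grips with 20 to 120 N. Pads are 22 mm wide; open, the fingers measure 114 mm over their backs; the gripper's body (76 mm by 85 mm) begins 54 mm behind the grasp point. The pads swing forward as they close: fully open they stand 13 mm farther back than shut.
Start: joints at [1.367, 0.385, 0.008, 0, -1.194, -0.259], TCP at [279.001, 559.248, 231.312] pointing down, gripper open.
Joint ranges: [-3.14, 3.14], [-1.21, 2.06], [-1.07, 1.41], [-3.16, 2.05], [-2.99, -0.16], [-3.1, 3.1]. Speed limits (rad/s): [2.79, 2.79, 3.14, 3.14, 3.14, 3.14].

INTERFACE

Orientations are given as a unit quaternion [x, y, z, w].
In Python, from bench import readout, imaging, arm gives the robot as it stands.
- The arm moves only by the tool arm_command, never from a script. Its argument "increments" is a list of rows, each a list of 3 entries, a list of its own where there are three numbers: the turn, a rotation vector about the world's x, y, z in degrees, then the shift along the world's x, y, z in mm, then the closure, from 0 (fully open) to 1 (shut). In form: [[[ax, ay, az], [tx, ty, tz], fingers], ...]. A call has exactly 5 rows; each row is the pose to reach, as a shift and turn from the pose measured when the call began; what a row does not reach only later rows make up. A row lasts 1/10 s, in which the tool goes at most 50 mm and 8.59 degrees, less where a joint would pass 70% of its speed; a pose out of reach is approached as far as the arm can. A call with a gripper value outside its range is refused whole. The fingers move at their own pace and stop on an object; the grip force is fixed at half the most. Time passes only in rows, so rows that repeat a pose let the fingers close, or fill a call up. It gives the time, the measured TCP pose, the force and the opening at its end, in the units of the state.
- readout.read_state(): the state, without advancing time (a new reading comes with each control period).
- imaging.get_image(name): name is "side" or "top"; returns (picture, depth): 384x512x3 uint8, blue, green, red; 384x512 float32, mm along the optical axis (not along the pixel's ray), 0 where there is no reading.
- imaging.camera_info(name): a dict with "vfov" (degrees; the focal length in pixels is half the picture's height over the tangent of half this angle, whatever the lens; pixels are square), "cx", "cy" (the principal point, pixels), "eye" and "rotation" of the camera in the world. Camera axes: x right, y down, z forward; pixel columns grow to the right and rows downward; lengths in mm; the calibration is good to about 2 mm. A picture is of the moment at which its call begins. camera_info takes no time and is no camera call.
- arm.job_done(): hands the job in, once; it reports no verdict.
The state is a dict: "clock": time; "joints": joint angles; "joint_vel": joint speeds; "joint_efforts": joint torques, N m; "position": TCP position; "ee_rot": TCP orientation; "contact_force": force on the tool from outside, world axes, zero at the start; "wrist_torque": the same for the moment, N m; "gripper_width": finger opening in mm.
Only numpy, scipy, OpenCV 4.12 (cv2) and the standard library are available. Lean on these libraries where they do the work, as an engineer would, in place of code of your own. Each camera call takes 0.05 s, during which the arm holds its last target. There are 200 camera calls.

## Working session

There is one attempt and no reset: what is moved stays moved. The work goes in short steps, Python scripts to look and compute and a tool call to move; the robot and the scene stay as the last step left them, time stands still between calls to the robot, and variables do not carry over. Pictures are saved under pics/ and viewed, about 8 in all and at most 12, crops included, and the job is handed in when it is done.

Besides the shell and the picture viewer there is one more tool, called after ">>>" by a JSON object that holds its "fn" and its "kwargs", one argument or row to a line. arm_command: Moves the arm, as the interface text tells. Its arguments: {"type":"object","properties":{"increments":{"type":"array","items":{"type":"array"}}},"required":["increments"]}

```bash
ls; mkdir -p pics
python3 - <<'E'
from bench import readout, imaging, arm
import cv2
print(readout.read_state()); print(arm.tcp_to_grasp)
for n in("side","top"):
    p,d=imaging.get_image(n); cv2.imwrite(f"pics/{n}0.png",p); print(imaging.camera_info(n))
    import numpy as np; np.save(f"{n}0.npy",d)
E
```

```text
pics
{'clock': 0.0, 'joints': array([ 1.36661094e+00,  3.85559069e-01,  6.62144996e-03, -5.10044921e-04,
       -1.19397541e+00, -2.58582588e-01]), 'joint_vel': array([-0.00039221, -0.00190772, -0.00059542, -0.00070566, -0.00105272,
        0.00184091]), 'joint_efforts': array([ 1.22961360e-04, -3.92290521e+01,  1.88397825e+01,  4.18600962e+00,
       -4.76734887e-03, -4.16845481e-06]), 'position': array([278.7464793 , 558.74835069, 230.2167023 ]), 'ee_rot': array([-0.68809949,  0.16297446,  0.68839387,  0.16146917]), 'contact_force': array([ 0.40529714,  1.22218946, -0.60088838]), 'wrist_torque': array([-0.01894066, -0.0068712 , -0.04714506]), 'gripper_width': 85.41135080090055}
18.700000000000003
{'vfov': 49.60112629352193, 'cx': 250.9832788878883, 'cy': 187.35774713196383, 'eye': array([ 259.38677319, -682.04021315,  819.95819864]), 'rotation': array([ 0.88728552, -0.17313294,  0.09005965, -0.41789789])}
{'vfov': 49.369575203267075, 'cx': 253.09741762505777, 'cy': 188.15377203588613, 'eye': array([ 418.1012801 ,   13.85196075, 1252.78297907]), 'rotation': array([-0.70211139,  0.70915776, -0.02984968,  0.05695486])}
```

View pics/side0.png

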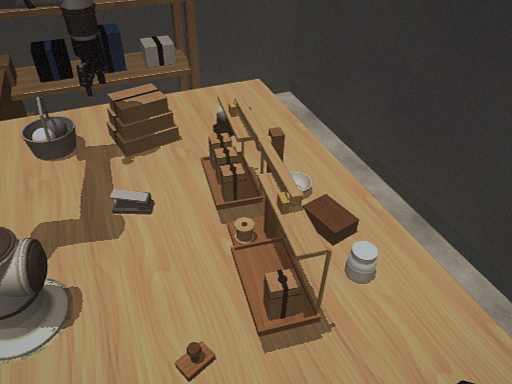

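View pics/top0.png

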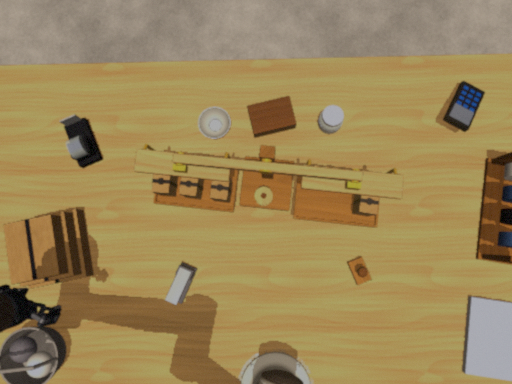

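The side view shows three boxes in the left pan at about (221,150), (227,163) and (234,182), and one in the right pan at (282,293). The top view shows them at (163,185), (188,189), (219,191) and (367,205), with the spool at (263,196). Next I'll measure them.

```bash
cat > h.py <<'E'
import numpy as np, cv2
from scipy.spatial.transform import Rotation as R
from bench import readout, imaging, arm
def cloud(n,d):
    c=imaging.camera_info(n); f=192/np.tan(np.radians(c["vfov"]/2))
    v,u=np.mgrid[0:384,0:512]
    P=np.stack([(u-c["cx"])/f*d,(v-c["cy"])/f*d,d],-1)
    P=P@R.from_quat(c["rotation"]).as_matrix().T+c["eye"]; P[d<=0]=np.nan
    return P
E
python3 - <<'E'
from h import *
for n in("top","side"):
    P=cloud(n,np.load(n+"0.npy")); p=cv2.imread(f"pics/{n}0.png")
    for (u,v) in ([(163,185),(188,189),(219,191),(367,205),(263,196),(204,200),(176,202),(320,210),(340,212),(181,284),(359,270),(265,203),(400,250)] if n=="top" else [(221,150),(227,163),(234,182),(282,293),(244,223),(270,260),(246,260),(210,178)]):
        print(n,u,v,np.round(P[v,u]),p[v,u])
P=cloud("top",np.load("top0.npy")); z=P[...,2]
m=((z>150)&(z<190)).astype(np.uint8)
k,l,s,c=cv2.connectedComponentsWithStats(m)
for i in range(1,k):
    if s[i,4]>60:
        q=P[l==i]; print("comp",s[i],q.mean(0).round(1),np.percentile(q,3,0).round(),np.percentile(q,97,0).round())
big=cv2.resize(cv2.imread("pics/top0.png")[140:235,125:415],None,fx=2.7,fy=2.7,interpolation=cv2.INTER_CUBIC)
cv2.imwrite("pics/crop0.png",big)
E
```

```text
top 163 185 [564. 294. 166.] [ 71 129 170]
top 188 189 [553. 228. 160.] [ 76 131 172]
top 219 191 [547. 145. 162.] [ 66 112 149]
top 367 205 [ 504. -235.  182.] [ 76 132 169]
top 263 196 [542.  31.  66.] [ 31  65 112]
top 204 200 [532. 200.  69.] [ 48 102 157]
top 176 202 [527. 280.  72.] [ 43  95 148]
top 320 210 [ 499. -128.   86.] [ 49 107 162]
top 340 212 [ 493. -183.   86.] [ 51 109 168]
top 181 284 [295. 266.  54.] [168 171 170]
top 359 270 [ 333. -233.   65.] [ 28  61 100]
top 265 203 [522.  25.  69.] [ 88 148 168]
top 400 250 [ 385. -367.    4.] [ 96 155 172]
side 221 150 [559. 235. 164.] [ 87 128 170]
side 227 163 [564. 201. 141.] [17 26 34]
side 234 182 [554. 118. 138.] [20 30 38]
side 282 293 [ 506. -265.  169.] [38 57 74]
side 244 223 [546.  27.  74.] [38 55 89]
side 270 260 [ 552. -119.   86.] [ 51  84 127]
side 246 260 [501. -98.  85.] [ 58  89 132]
side 210 178 [525. 244.  68.] [ 57  86 125]
comp [152 174  20  20 325] [567.9 299.5 161.9] [546. 278. 156.] [591. 322. 166.]
comp [179 177  21  20 323] [559.6 225.6 161.5] [537. 203. 154.] [582. 249. 166.]
comp [210 181  20  20 330] [549.5 143.7 161.6] [526. 121. 155.] [573. 167. 167.]
comp [357 195  23  21 372] [ 504.5 -238.8  177.3] [ 482. -264.  158.] [ 527. -217.  184.]
comp [   4  215   59   70 3134] [398.3 637.3 165.7] [323. 572. 158.] [475. 704. 170.]
comp [  7 365  32   8 129] [ 99.4 640.6 173.7] [ 94. 615. 153.] [104. 670. 188.]
comp [259 370  45  14 279] [ 84.1  -4.7 173.6] [ 70. -57. 154.] [ 92.  41. 189.]
```

View pics/crop0.png

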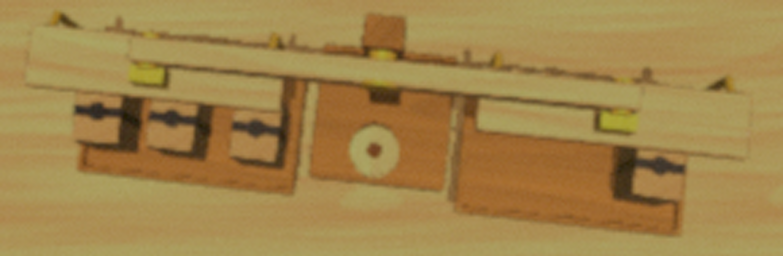

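The left pan lies low (floor about 68) and the right pan high (about 86), so the beam is on its stop. Now the refined numbers in the balance frame.

```bash
cat >> h.py <<'E'
YAW=np.radians(-6.73); B=R.from_euler('z',YAW)
def tool_target(lean):  # tool x down-forward leaning 'lean' deg from vertical; tool y along +-balance y
    l=np.radians(lean); a=np.array([np.sin(l),0,-np.cos(l)]); out=[]
    for s in(1,-1):
        y=np.array([0,s,0.]); out.append(B*R.from_matrix(np.stack([a,y,np.cross(a,y)],1)))
    return out
def boxes(n,d,zlo=150,zhi=195):
    P=cloud(n,d); z=P[...,2]; m=((z>zlo)&(z<zhi)&(P[...,0]>420)&(abs(P[...,1])<400)).astype(np.uint8)
    k,l,s,c=cv2.connectedComponentsWithStats(m); r=[]
    for i in range(1,k):
        if s[i,4]>80:
            q=P[l==i]; b=B.inv().apply(q); t=b[b[:,2]>np.median(b[:,2])-8]
            r.append((t[:,1].mean(),np.percentile(t[:,0],2),np.percentile(t[:,0],98),np.percentile(t[:,1],[2,98]),np.median(t[:,2])))
    return r
def floors(d):
    P=cloud("top",d); b=B.inv().apply(P.reshape(-1,3)); r=[]
    for lo,hi in((120,335),(-310,-110)):
        # wood floor in front strip
        m=(b[:,0]>478)&(b[:,0]<505)&(b[:,1]>lo)&(b[:,1]<hi)&(b[:,2]>50)&(b[:,2]<100)
        r.append((np.median(b[m,2]),m.sum()))
    return r
E
python3 - <<'E'
from h import *
d=np.load("top0.npy"); P=cloud("top",d); b=B.inv().apply(P.reshape(-1,3)).reshape(P.shape)
for r in boxes("top",d): print(r)
# pan extents
for nm,lo,hi in(("L",150,300),("R",-240,-120)):
    m=(b[...,1]>lo)&(b[...,1]<hi)&(b[...,2]>50)&(b[...,2]<100)&(b[...,0]>420)&(b[...,0]<650)
    print(nm,np.percentile(b[m][:,0],[1,50]))
m=(b[...,0]>470)&(b[...,0]<520)&(b[...,2]>50)&(b[...,2]<105)&(abs(b[...,1])<420)
y=b[m][:,1]; print("y ranges",y.min(),y.max(), np.histogram(y,bins=np.arange(-330,390,10)))
x0=b[(b[...,1]>-240)&(b[...,1]<-130)&(abs(b[...,2]-80)<30)]
for a in range(440,560,6):
    q=[b[(b[...,1]>l)&(b[...,1]<h)&(b[...,0]>=a)&(b[...,0]<a+6)&(b[...,2]<110)][:,2] for l,h in((-170,-100),(240,330))]
    print(a,[round(float(np.median(t)),1) for t in q])
m=(b[...,2]>255)&(b[...,2]<345)&(b[...,0]>440)&(abs(b[...,1])<450); print("yoke+beam front",np.percentile(b[m][:,0],[0.5,2]))
s=readout.read_state(); q=R.from_quat(s["ee_rot"])
print(q.as_matrix().round(2))
for lean in(35,):
    for t in tool_target(lean): print("rotvec deg",np.degrees((t*q.inv()).as_rotvec()).round(1), t.as_matrix()[:,0].round(3))
E
```

```text
(np.float64(364.4594234775848), np.float64(506.1862980761032), np.float64(551.95769201135), array([342.45234886, 387.60931599]), np.float64(162.12453020924966))
(np.float64(290.05153018431804), np.float64(507.15092520384627), np.float64(552.0510916084537), array([267.93870848, 313.14640194]), np.float64(161.83524831350792))
(np.float64(207.39647015759297), np.float64(505.82722889479766), np.float64(552.0320426946723), array([185.12403504, 230.49523587]), np.float64(161.67710930492626))
(np.float64(-179.83637385364736), np.float64(508.3986488951385), np.float64(551.2907147971806), array([-202.66883357, -157.13777929]), np.float64(179.42007888824503))
L [480.14795399 505.98900592]
R [479.17213483 505.3698548 ]
y ranges -226.9826508288247 403.61455998129776 (array([ 0,  0,  0,  0,  0,  0,  0,  0,  0,  0, 40, 46, 38, 42, 42, 40, 47,
       54, 54, 50, 53, 57, 50, 55, 53, 51, 55, 54, 51, 51, 53, 51, 53, 22,
        0,  0,  0,  0,  0,  0,  3, 11, 11,  9,  0,  0,  0,  0,  0,  0, 39,
       49, 35, 33, 38, 32, 35, 42, 52, 57, 36, 35, 35, 38, 33, 38, 46, 49,
       36, 32, 37]), array([-330, 
[... 317 characters left out ...]
160,  170,  180,  190,  200,  210,
        220,  230,  240,  250,  260,  270,  280,  290,  300,  310,  320,
        330,  340,  350,  360,  370,  380]))
440 [-0.3, 0.6]
446 [0.4, 1.1]
452 [1.1, 1.9]
458 [0.9, 0.1]
464 [-0.1, 1.1]
470 [-0.0, 1.3]
476 [3.2, 2.9]
482 [88.7, 75.1]
488 [84.3, 66.9]
494 [84.5, 66.4]
500 [83.7, 66.7]
506 [85.5, 69.4]
512 [84.3, 65.9]
518 [84.9, 68.6]
524 [83.6, 66.5]
530 [84.5, 66.3]
536 [84.5, 66.7]
542 [84.2, 67.4]
548 [84.1, 68.6]
554 [84.2, 68.5]
yoke+beam front [538.56930698 539.43839025]
[[-0.   -0.45 -0.89]
 [-0.   -0.89  0.45]
 [-1.    0.   -0.  ]]
rotvec deg [  47.   -14.2 -153.5] [ 0.57  -0.067 -0.819]
rotvec deg [-10.  -33.7  19.2] [ 0.57  -0.067 -0.819]
```

>>> {"fn": "arm_command", "kwargs": {
  "increments": [
    [[-2, -6.7, 3.8], [15, -40, 0], 0.27],
    [[-4, -13.5, 7.7], [30, -80, 0], 0.27],
    [[-6, -20.2, 11.5], [45, -120, 0], 0.27],
    [[-8, -27, 15.4], [60, -160, 0], 0.27],
    [[-10, -33.7, 19.2], [75, -200, 0], 0.27]
  ]
}}

```text
clock: 0.6
position: [353.0, 359.1, 230.3]
ee_rot: [0.885, -0.051, -0.461, -0.026]
contact_force: [2.9, -0.0, 1.6]
gripper_width: 62.2
```

>>> {"fn": "arm_command", "kwargs": {
  "increments": [
    [[0, 0, 0], [15, -40, -6], 0.27],
    [[0, 0, 0], [30, -80, -12], 0.27],
    [[0, 0, 0], [45, -120, -18], 0.27],
    [[0, 0, 0], [60, -160, -24], 0.27],
    [[0, 0, 0], [75, -201, -30], 0.27]
  ]
}}

```text
clock: 1.1
position: [431.9, 160.2, 207.2]
ee_rot: [0.884, -0.052, -0.464, -0.026]
contact_force: [1.2, 0.4, -0.3]
gripper_width: 62.5
```

```bash
cat >> h.py <<'E'
def rel(u,v,z,lean=35):
    s=readout.read_state(); q=R.from_quat(s["ee_rot"])
    t=min(tool_target(lean),key=lambda t:(t*q.inv()).magnitude())
    print("clock",round(s["clock"],2),"turn",np.degrees((t*q.inv()).as_rotvec()).round(1),"shift",(B.apply([u,v,z])-s["position"]).round(1),"TCP bal",B.inv().apply(s["position"]).round(1),"j",s["joints"].round(2),"F",s["contact_force"].round(2),"w",round(s["gripper_width"],1))
E
python3 -c "
from h import *
rel(407,207,200);rel(537,207,125)"
```

```text
clock 1.1 turn [ 0.1 -0.4 -0. ] shift [-3.4 -2.4 -7.2] TCP bal [410.1 209.7 207.2] j [ 0.75 -0.07 -1.07  1.26 -0.48 -0.43] F [ 1.24  0.4  -0.27] w 62.5
clock 1.1 turn [ 0.1 -0.4 -0. ] shift [125.7 -17.6 -82.2] TCP bal [410.1 209.7 207.2] j [ 0.75 -0.07 -1.07  1.26 -0.48 -0.43] F [ 1.24  0.4  -0.27] w 62.5
```

>>> {"fn": "arm_command", "kwargs": {
  "increments": [
    [[0, -0.4, 0], [20, -5.5, -12], 0.27],
    [[0, -0.4, 0], [47, -8.5, -30], 0.27],
    [[0, -0.4, 0], [75, -11.5, -48], 0.27],
    [[0, -0.4, 0], [103, -15, -68], 0.27],
    [[0, -0.4, 0], [126, -17.6, -82], 0.27]
  ]
}}

```text
clock: 1.6
position: [561.5, 146.8, 140.4]
ee_rot: [0.879, -0.065, -0.472, -0.025]
contact_force: [0.1, 0.1, 0.9]
gripper_width: 62.6
```

```bash
python3 -c "
from h import *
rel(537,207,125)
p,d=imaging.get_image('side');cv2.imwrite('pics/s1.png',cv2.resize(p[100:260,150:330],None,fx=3.3,fy=3.3))"
```

```text
clock 1.6 turn [ 0.9 -1.5  1.2] shift [ -3.9  -4.1 -15.4] TCP bal [540.4 211.6 140.4] j [ 0.24  0.22 -0.92  2.05 -0.25 -0.8 ] F [0.09 0.1  0.91] w 62.6
```

View pics/s1.png

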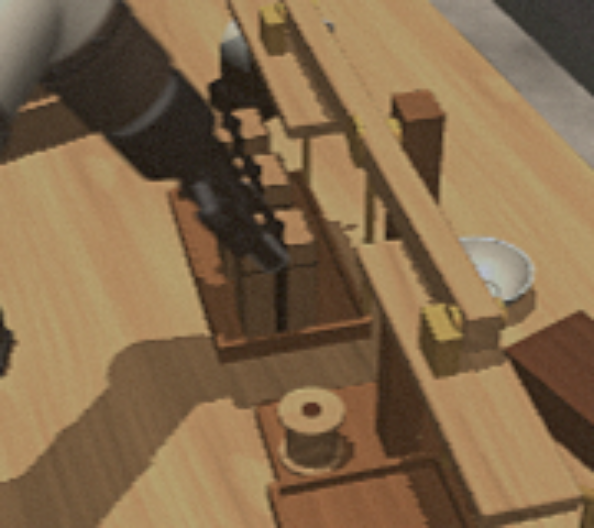

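The fingers straddle the inner left box, at crop (265,250), but joint 4 is at its limit, so I'll use a steeper tool.

```bash
python3 -c "
from h import *
rel(533,207,124,25)"
```

```text
clock 1.65 turn [2.2 8.5 1. ] shift [-11.4  -5.2 -15.7] TCP bal [543.7 213.5 139.7] j [ 0.24  0.23 -0.91  2.05 -0.25 -0.8 ] F [3.75 0.67 0.62] w 62.1
```

>>> {"fn": "arm_command", "kwargs": {
  "increments": [
    [[0.5, 2, 0.2], [-4, -3, 0], 0.27],
    [[1, 4, 0.5], [-8, -5, 0], 0.27],
    [[1.6, 6.2, 0.8], [-11, -5, -4], 0.27],
    [[2.2, 8.5, 1], [-11, -5, -10], 0.27],
    [[2.2, 8.5, 1], [-11, -5, -16], 0.27]
  ]
}}

```text
clock: 2.15
position: [554.0, 144.6, 124.0]
ee_rot: [0.842, -0.049, -0.537, -0.033]
contact_force: [-0.6, 1.3, 0.4]
gripper_width: 62.0
```

```bash
python3 -c "
from h import *
rel(533,207,124,25)"
```

```text
clock 2.15 turn [-0.2 -0.   0.1] shift [-0.5 -1.5 -0. ] TCP bal [533.3 208.5 124. ] j [ 0.46  0.24 -0.88  1.28 -0.24 -0.23] F [-0.56  1.34  0.43] w 62.0
```

>>> {"fn": "arm_command", "kwargs": {
  "increments": [
    [[0, 0, 0], [0, -1, 0], 1],
    [[0, 0, 0], [0, -1, 0], 1],
    [[0, 0, 0], [0, -1, 0], 1],
    [[0, 0, 0], [0, -1, 0], 1],
    [[0, 0, 0], [0, -1, 0], 1]
  ]
}}

```text
clock: 2.65
position: [553.6, 143.2, 123.6]
ee_rot: [0.842, -0.049, -0.537, -0.033]
contact_force: [-0.5, 0.8, -3.0]
gripper_width: 45.2
```

```bash
cat >> h.py <<'E'
def look(tag):
    F=[];T=[]
    for n in("top","side","top","top"):
        p,d=imaging.get_image(n); s=readout.read_state(); F.append(s["contact_force"]);T.append(s["joint_efforts"])
        cv2.imwrite(f"pics/{tag}_{n}.png",p)
        if n=="top": print("floors",[(round(float(a),1),int(k)) for a,k in floors(d)], [(round(r[0]),round(r[1]),round(r[4],1)) for r in boxes("top",d)])
    print("F mean",np.mean(F,0).round(2),"std",np.std(F,0).round(2),"tau",np.mean(T,0).round(2))
E
python3 -c "
from h import *
rel(533,207,124,25);look('g1')"
```

```text
clock 2.65 turn [-0.1 -0.1  0.1] shift [-0.  -0.1  0.4] TCP bal [533.  207.1 123.6] j [ 0.45  0.24 -0.89  1.28 -0.24 -0.23] F [-0.47  0.75 -2.98] w 45.2
floors [(69.0, 123), (85.7, 408)] [(365, 506, np.float64(161.7)), (244, 504, np.float64(162.9)), (-180, 508, np.float64(179.4))]
floors [(68.9, 127), (85.4, 413)] [(365, 506, np.float64(161.9)), (245, 504, np.float64(162.8)), (-180, 509, np.float64(179.6))]
floors [(69.0, 126), (85.6, 411)] [(364, 506, np.float64(161.9)), (244, 504, np.float64(162.8)), (-180, 509, np.float64(179.5))]
F mean [-0.01 -0.04 -3.8 ] std [0.64 0.32 0.02] tau [ -0.1  -28.32  14.87   0.91  -0.35   0.  ]
```

>>> {"fn": "arm_command", "kwargs": {
  "increments": [
    [[0, 0, 0], [0, 0, 10], 1],
    [[0, 0, 0], [0, 0, 20], 1],
    [[0, 0, 0], [0, 0, 30], 1],
    [[0, 0, 0], [0, 0, 40], 1],
    [[0, 0, 0], [0, 0, 40], 1]
  ]
}}

```text
clock: 3.35
position: [554.3, 144.1, 165.0]
ee_rot: [0.842, -0.049, -0.536, -0.034]
contact_force: [-0.1, 1.0, -3.4]
gripper_width: 45.1
```

>>> {"fn": "arm_command", "kwargs": {
  "increments": [
    [[0, 0, 0], [0, 0, 0], 1],
    [[0, 0, 0], [0, 0, 0], 1],
    [[0, 0, 0], [0, 0, 0], 1],
    [[0, 0, 0], [0, 0, 0], 1],
    [[0, 0, 0], [0, 0, 0], 1]
  ]
}}

```text
clock: 3.85
position: [554.2, 143.7, 164.6]
ee_rot: [0.842, -0.05, -0.536, -0.034]
contact_force: [-0.3, 0.8, -4.5]
gripper_width: 45.3
```

```bash
python3 -c "
from h import *
rel(533,207,164,25);look('g2')"
```

```text
clock 3.85 turn [-0.2  0.   0.1] shift [-0.6 -0.6 -0.6] TCP bal [533.6 207.7 164.6] j [ 0.59  0.19 -0.78  0.84 -0.38  0.11] F [-0.31  0.83 -4.53] w 45.3
floors [(70.2, 112), (85.4, 411)] [(364, 506, np.float64(161.9)), (293, 509, np.float64(162.3)), (-180, 509, np.float64(179.5))]
floors [(69.3, 112), (85.7, 412)] [(365, 506, np.float64(162.2)), (293, 510, np.float64(161.8)), (-180, 508, np.float64(179.4))]
floors [(69.0, 113), (85.5, 410)] [(365, 506, np.float64(162.3)), (293, 509, np.float64(162.1)), (-180, 508, np.float64(179.7))]
F mean [ 0.22 -0.02 -3.96] std [0.76 0.49 0.32] tau [-2.000e-02 -2.733e+01  1.655e+01  2.440e+00  1.600e-01  0.000e+00]
```

The wrist reads about 4 N, and the left pan is still on its stop without this box, which fits 400 g here and 100 g on the right. I'll carry it to the right pan.

>>> {"fn": "arm_command", "kwargs": {
  "increments": [
    [[0, 0, 0], [-15, 2, 10], 1],
    [[0, 0, 0], [-18, -23, 10], 1],
    [[0, 0, 0], [-22, -58, 10], 1],
    [[0, 0, 0], [-26, -92, 10], 1],
    [[0, 0, 0], [-30, -127, 10], 1]
  ]
}}

```text
clock: 4.55
position: [523.7, 15.7, 175.0]
ee_rot: [0.842, -0.049, -0.536, -0.033]
contact_force: [1.4, -0.8, -3.9]
gripper_width: 45.0
```

```bash
python3 -c "
from h import *
rel(520,-45,172,25)"
```

```text
clock 4.55 turn [-0.2  0.1  0.1] shift [ -12.6 -121.4   -3. ] TCP bal [518.3  77.  175. ] j [ 0.38  0.08 -0.85  0.71 -0.31  0.43] F [ 1.35 -0.82 -3.93] w 45.0
```

>>> {"fn": "arm_command", "kwargs": {
  "increments": [
    [[0, 0, 0], [-3, -30, 0], 1],
    [[0, 0, 0], [-6, -60, 0], 1],
    [[0, 0, 0], [-9, -90, 0], 1],
    [[0, 0, 0], [-12.5, -121.5, 0], 1],
    [[0, 0, 0], [0, -123, 0], 1]
  ]
}}

```text
clock: 5.05
position: [521.3, -110.0, 174.3]
ee_rot: [0.841, -0.052, -0.537, -0.035]
contact_force: [1.0, -0.3, -4.6]
gripper_width: 45.5
```

```bash
python3 -c "
from h import *
rel(533,-45,143,25);look('g3')"
```

```text
clock 5.05 turn [-0.2 -0.1  0.4] shift [  2.8   2.9 -31.3] TCP bal [530.6 -48.2 174.3] j [ 0.14  0.1  -0.74  0.34 -0.33  1.  ] F [ 0.99 -0.34 -4.64] w 45.5
floors [(68.0, 502), (85.8, 308)] [(365, 506, np.float64(161.9)), (290, 507, np.float64(161.5)), (-180, 508, np.float64(179.4))]
floors [(67.8, 497), (85.9, 326)] [(364, 506, np.float64(162.1)), (290, 507, np.float64(161.6)), (-180, 508, np.float64(179.5))]
floors [(67.9, 497), (85.6, 325)] [(365, 506, np.float64(162.1)), (290, 507, np.float64(162.0)), (-180, 508, np.float64(179.5))]
F mean [ 0.91  0.39 -3.71] std [1.91 0.22 0.75] tau [ -0.48 -23.56  16.45   3.12   0.95   0.07]
```

View pics/g3_side.png

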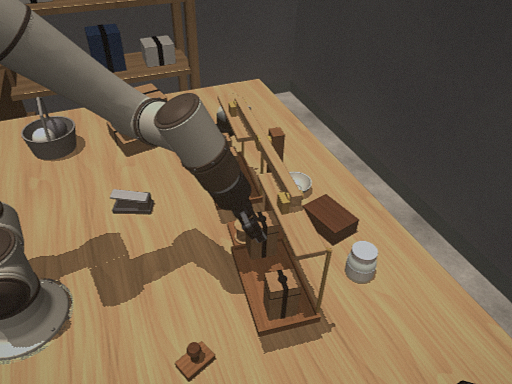

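The held box is upright over the inner end of the right pan, at (262,240). I'll lower it and follow the pan as it sinks.

>>> {"fn": "arm_command", "kwargs": {
  "increments": [
    [[0, 0, 0], [2, 2, -10], 1],
    [[0, 0, 0], [2, 2, -20], 1],
    [[0, 0, 0], [2, 2, -27], 1],
    [[0, 0, 0], [2, 2, -31], 1],
    [[0, 0, 0], [2, 2, -33], 1]
  ]
}}

```text
clock: 5.75
position: [524.4, -104.8, 141.0]
ee_rot: [0.841, -0.049, -0.537, -0.033]
contact_force: [-1.5, 0.8, -2.0]
gripper_width: 45.7
```

>>> {"fn": "arm_command", "kwargs": {
  "increments": [
    [[0, 0, 0], [0, 0, -2], 1],
    [[0, 0, 0], [0, 0, -4], 1],
    [[0, 0, 0], [0, 0, -5.5], 1],
    [[0, 0, 0], [0, 0, -7], 1],
    [[0, 0, 0], [0, 0, -8], 1]
  ]
}}

```text
clock: 6.25
position: [525.1, -105.1, 135.9]
ee_rot: [0.841, -0.048, -0.539, -0.033]
contact_force: [-1.6, 2.0, 0.1]
gripper_width: 45.0
```

```bash
python3 -c "
from h import *
rel(533,-45,132,25);look('g4')"
```

```text
clock 6.25 turn [-0.3 -0.3 -0. ] shift [-1.1 -2.1 -3.9] TCP bal [533.8 -42.8 135.9] j [ 0.1   0.16 -0.85  0.58 -0.16  0.79] F [-1.63  2.02  0.06] w 45.0
floors [(73.7, 502), (79.7, 354)] [(365, 506, np.float64(168.1)), (290, 507, np.float64(167.8)), (-35, 505, np.float64(175.3)), (-180, 508, np.float64(173.8))]
floors [(73.9, 505), (80.1, 355)] [(365, 506, np.float64(168.1)), (290, 507, np.float64(167.8)), (-41, 504, np.float64(175.0)), (-180, 509, np.float64(173.7))]
floors [(73.7, 499), (79.6, 356)] [(365, 506, np.float64(167.7)), (290, 507, np.float64(168.0)), (-41, 504, np.float64(175.4)), (-180, 508, np.float64(173.9))]
F mean [-0.92  1.33 -0.73] std [0.38 0.53 0.31] tau [ -0.72 -22.99  14.57   2.21   0.54   0.  ]
```

>>> {"fn": "arm_command", "kwargs": {
  "increments": [
    [[0, 0, 0], [0, 0, 0], 0.3],
    [[0, 0, 0], [0, 0, 0], 0.3],
    [[0, 0, 0], [0, 0, 0], 0.3],
    [[0, 0, 0], [0, 0, 0], 0.3],
    [[0, 0, 0], [0, 0, 0], 0.3]
  ]
}}

```text
clock: 6.95
position: [525.2, -105.2, 135.9]
ee_rot: [0.841, -0.048, -0.538, -0.033]
contact_force: [-0.3, 0.3, 0.1]
gripper_width: 59.8
```

```bash
python3 -c "
from h import *
rel(533,-45,132,25);look('g5')"
```

```text
clock 6.95 turn [-0.3 -0.3 -0. ] shift [-1.2 -2.  -3.9] TCP bal [534.  -42.9 135.9] j [ 0.1   0.16 -0.85  0.58 -0.16  0.79] F [-0.26  0.26  0.08] w 59.8
floors [(76.5, 498), (77.2, 346)] [(365, 506, np.float64(170.6)), (290, 507, np.float64(170.7)), (-41, 520, np.float64(171.0)), (-180, 508, np.float64(170.7))]
floors [(76.4, 503), (77.2, 342)] [(365, 506, np.float64(170.7)), (290, 507, np.float64(170.6)), (-41, 520, np.float64(171.2)), (-180, 509, np.float64(170.9))]
floors [(76.6, 503), (77.3, 347)] [(365, 506, np.float64(170.8)), (290, 507, np.float64(170.5)), (-41, 520, np.float64(171.1)), (-180, 508, np.float64(170.8))]
F mean [-0.29  0.11  0.24] std [0.61 0.33 0.29] tau [ -0.   -22.49  13.65   2.08   0.6   -0.  ]
```

All tops now stand within 0.5 mm, so the balance is level. I'll back the tool out along its own axis.

>>> {"fn": "arm_command", "kwargs": {
  "increments": [
    [[0, 0, 0], [-5, 0, 10], 0.3],
    [[0, 0, 0], [-14, 1, 30], 0.3],
    [[0, 0, 0], [-28, 3, 60], 0.3],
    [[0, 0, 0], [-46, 5, 80], 0.3],
    [[0, 0, 0], [-75, 8, 100], 0.3]
  ]
}}

```text
clock: 7.65
position: [450.7, -96.8, 237.1]
ee_rot: [0.841, -0.048, -0.538, -0.033]
contact_force: [0.1, -0.5, 0.8]
gripper_width: 59.7
```

>>> {"fn": "arm_command", "kwargs": {
  "increments": [
    [[0, 0, 0], [-15, 3, 20], 0.3],
    [[0, 0, 0], [-40, 5, 40], 0.3],
    [[0, 0, 0], [-60, 8, 50], 0.3],
    [[0, 0, 0], [-60, 8, 50], 0.3],
    [[0, 0, 0], [-60, 8, 50], 0.3]
  ]
}}

```text
clock: 8.15
position: [390.6, -88.6, 287.3]
ee_rot: [0.841, -0.047, -0.538, -0.034]
contact_force: [-0.1, 0.3, 0.2]
gripper_width: 59.7
```

>>> {"fn": "arm_command", "kwargs": {
  "increments": [
    [[0, 0, 0], [0, 0, 0], 0.3],
    [[0, 0, 0], [0, 0, 0], 0.3],
    [[0, 0, 0], [0, 0, 0], 0.3],
    [[0, 0, 0], [0, 0, 0], 0.3],
    [[0, 0, 0], [0, 0, 0], 0.3]
  ]
}}

```text
clock: 8.65
position: [390.8, -88.7, 287.0]
ee_rot: [0.841, -0.048, -0.538, -0.033]
contact_force: [0.6, 0.0, 0.2]
gripper_width: 59.8
```

```bash
python3 -c "
from h import *
rel(533,-45,132,25);look('g6')"
```

```text
clock 8.65 turn [-0.3 -0.2 -0.1] shift [ 133.3  -18.5 -155. ] TCP bal [398.5 -42.3 287. ] j [ 0.32 -0.3  -0.74  0.25 -0.75  0.98] F [0.6  0.02 0.24] w 59.8
floors [(76.9, 501), (76.8, 406)] [(365, 506, np.float64(170.7)), (290, 507, np.float64(170.8)), (-41, 506, np.float64(170.9)), (-180, 508, np.float64(171.1))]
floors [(76.7, 502), (77.0, 404)] [(365, 506, np.float64(170.9)), (290, 507, np.float64(170.3)), (-41, 507, np.float64(171.1)), (-180, 508, np.float64(170.8))]
floors [(76.5, 504), (77.1, 403)] [(365, 506, np.float64(170.7)), (290, 507, np.float64(170.5)), (-42, 507, np.float64(171.2)), (-180, 508, np.float64(170.9))]
F mean [-0.08  0.37  0.23] std [0.42 0.22 0.48] tau [-1.000e-02 -3.300e+00  1.962e+01  4.260e+00  7.000e-01  0.000e+00]
```

View pics/g6_side.png

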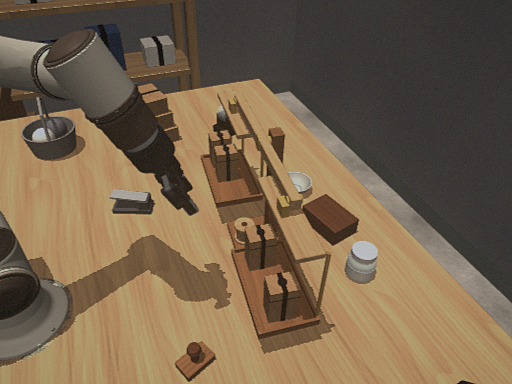

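The picture shows two upright boxes in each pan: left at (219,142) and (228,163), right at (262,243) and (282,293). The spool, punch, stamp, dish, keepsake box and jar look unmoved, and the gripper is clear at (185,200).

```bash
python3 -c "
from h import *
print(arm.job_done())"
```

```text
the job is handed in; nothing more can be done
None
```

The balance came to rest level with two boxes in each pan, and I handed the job in at about 8.8 s on the clock. I moved one box, the inner one of the three in the left pan, to the inner half of the right pan. The wrist force put it at about 4 N, so close to 400 g.

**Level:** in the last check the pan floors read about 76.7 mm (left) and 77.0 mm (right). The box tops read 170.3–170.9 mm on the left and 170.8–171.2 mm on the right. Both differences are under 1 mm, where a 100 g difference in load would show about 6 mm.

**Boxes and surroundings:** all four boxes are upright and released, and the tool is well clear. The bystander objects look unmoved in the side picture; I did not measure them.

**What went less smoothly:**
- **Joint limits:** on the first approach joint 4 reached its range limit, so I switched to a steeper tool angle. Joint 3 read −1.07 on the way in and joint 5 read −0.16 while setting the box down, both right at their limits.
- **Floor heights:** the floor readings are about 2 mm above the nominal 75 mm, the same on both sides, which is within the camera calibration.

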